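Lock a seal stone in the lever vice

TASK

The half-carved seal stone stands loose between the open jaws of the dark grey lever vice. Without gripping or lifting anything, push the stone back with a fingertip until it stands square and upright against the end stop; then push the vice's lever past its first click, where the jaws only hold the stone lightly, all the way round to its second stop so that the stone is locked against the end stop. Push gently and leave the tools, stones and tin round the vice where they are.

Things in the scene. Friction and masses are not known exactly. Their poses are not given: they have to be found in the camera images.
- vice: Low dark grey bench vice fixed to the table, 132 mm (x) by 220 mm (y), turned up to 0.22 rad. Origin on the table under the bed. Own axes: +x along the jaws from the open end (robot's side, bed edge at x = -66 mm) to the end stop; +y from moving to fixed jaw; z up. Bed 18 mm over the table, jaw tops 44 mm; jaws run from x = -40 to +22 mm. Fixed jaw: face at y = +20, back at +42 mm.
- jaw: Moving steel jaw, cork-lined, 62 x 18 x 26 mm. With the lever at 0 its face is at y = -21.5 mm of the vice and this origin is the vice's origin; the lever's cam moves it up to 14 mm towards +y through a spring. At the second stop it presses the stone with about 10 N.
- stop_face (a point): Middle of the face of the end stop, a bright steel plate (34 mm wide, top 58 mm over the table) at the far end of the bed. The face looks along the vice's -x and lies at x = 28 mm of the vice; this point is 38 mm over the table.
- stone_mid (a point): Centre of the pinkish half-carved stone: upright block 51 mm (along vice x) x 32 mm (across the jaws) x 72 mm high, 0.18 to 0.35 kg, loose on the bed (friction about 0.3), top 90 mm over the table, 46 mm above the jaws. Starts 14 to 29 mm short of the stop; home, this point is 25.5 mm in front of the stop face. Push its near end above the jaws, near mid-height: it slides without tipping.
- stone: The same stone; origin at the centre of its underside, z up, x along its 51 mm side.
- lever_turn (a joint): Lever angle, rad. 0 open; grows anticlockwise from above, handle moving away from the robot along the vice's right side. 0.65 first click (jaws touch stone lightly), 1.32 second stop (hard; locked). Starts at 0 to 0.2 and stays there. A spring pin clicks over ridges at 0.54, 0.76 and 1.21 (up to 14 N at the handle, less between); past the last it holds the lever on the stop.
- lever: The lever; origin on its upright pivot, at x = 0, y = -85 mm of the vice (44 mm over the table); its own x runs out along the arm, which points at -2.25 rad plus the lever angle, measured in the vice's xy plane from +x towards +y. The arm, 14 mm wide, lies 40 to 47 mm over the table; the spring pin on it, 54 mm out, reaches 61 mm.
- lever_grip (a point): The lever's upright black grip, round, 18 mm thick, from 47 to 93 mm over the table; this point is its middle (70 mm up), 80 mm from the pivot. Free all round above the arm; from 47 to 93 mm up a fingertip can push it from any side.
- graver_red: Bystander: graver 134 mm long, 10 mm thick, lying across in front of the vice. Origin under its middle.
- graver_tan: Bystander: graver 149 mm long, 9 mm thick, lying to the right of the vice, beyond the lever. Origin under its middle.
- tin: Bystander: round tin of paste, 48 mm across, 12 mm high, in front of and left of the vice. Origin under its middle.
- seal_dark: Bystander: dark stone block 35 x 36 x 68 mm, upright, left of the vice. Origin under its middle.
- seal_green: Bystander: slim green stone block 22 x 22 x 50 mm, upright, left of the vice. Origin under its middle.
- pebble: Bystander: long rounded pebble 26 x 55 x 17 mm, in front and right of the vice. Origin under its middle.
Not all that is in view belongs to the job. Leave any yellow look-alike of the stone alone.

How it is judged:
By the outcome, as a careful person would: the job done as asked, in the order asked, and still so for the second after the job is handed in, with the robot touching nothing.
It also fails if it takes over 51 s, if anything falls off the work surface, if the arm or the gripper's body presses on something with over 40 N, if the wrist force passes 120 N, or if a joint passes its speed limit or range.

ROBOT

A 6-joint arm with a two-finger parallel gripper is mounted at the origin on a cart in front of the work surface, level with it; the furniture and walls round the work are solid. World frame = base frame: x ahead of the robot, y to its left, z up, the work surface at z = 0. Lengths are in m, angles in rad, forces in N, time in s.
With the tool pointing down it reaches from about 0.4 to 0.825 m from the base axis. Payload 7 kg.
Tool frame: the origin (TCP) lies midway between the tips of the shut fingers; the grasp point (between the pads) lies 19 mm behind it (grip_point_offset is the distance from the TCP to the grasp point, in m); z points along the fingers, y is the direction in which the jaws open and shut (so a half turn about z gives the same grasp; the last joint's range is limited). The gripper opens to 85 mm and grips with 20 to 120 N. Pads are 22 mm wide; open, the fingers measure 114 mm over their backs; the gripper's body (76 mm by 85 mm) begins 54 mm behind the grasp point. The pads swing forward as they close: fully open they stand 13 mm farther back than shut.
Start: joints at [1.606, 0.359, 0.012, 0, -1.224, -0.288], TCP at [0.169, 0.654, 0.231] pointing down, gripper open.
Joint ranges: [-3.07, 3.07], [-1.43, 2.12], [-1.02, 1.25], [-3.03, 1.67], [-3.05, -0], [-3.03, 3.03]. Speed limits (rad/s): [2.39, 2.39, 3.01, 3.14, 3.14, 3.14].

INTERFACE

Orientations are given as a unit quaternion [w, x, y, z].
In Python, from workcell import state, get_image, camera_params, finish_job, grip_point_offset gives the robot as it stands. The module is installed in compiled form; this text tells all that it offers.
- The arm moves only by the tool arm_command, never from a script. Its argument "targets" is a list of rows, each an object of numbers: "fingers": the opening, from 0 (shut) to 1 (fully open); "x", "y", "z": the shift along the world's x, y, z in cm; "turn": the turn about the world's z in degrees. A call has 1 to 5 rows; each row shifts and turns the commanded pose from where the row before left it; what a row does not reach is not made up. A row lasts 1/8 s, in which the tool goes at most 62.5 mm and 10.7 degrees, less where a joint would pass 70% of its speed; a pose out of reach is approached as far as the arm can. A call with a gripper value outside its range is refused whole. The fingers move at their own pace and stop on an object; "force" is the grip in N (left out, the last holds). Time passes only in rows, so rows that do not move let the fingers close. It gives the time, the measured TCP pose, the force and the opening at its end, in the units of the state.
- state(): the state, without advancing time (a new reading comes with each control period).
- get_image(name): name is "scene" or "side" or "wrist"; returns the picture (384x512x3 uint8, blue, green, red); there is no depth.
- camera_params(name): a dict with "vertical_fov" (degrees; the focal length in pixels is half the picture's height over the tangent of half this angle, whatever the lens; pixels are square), "cx", "cy" (the principal point, pixels), "extrinsics" (4x4, takes a point from world to camera coordinates). Camera axes: x right, y down, z forward; pixel columns grow to the right and rows downward; lengths in m; the calibration is good to about 2 mm. A picture is of the moment at which its call begins: read the wrist's pose just before it. camera_params takes no time and is no camera call; for the wrist camera it gives the pose at the moment of the call.
- finish_job(): hands the job in, once; it reports no verdict.
The state is a dict: "time_s": time; "joints": joint angles; "qvel": joint speeds; "joint_efforts": joint torques, N m; "ee_pos": TCP position; "tcp_rot": TCP orientation; "contact_force": force on the tool from outside, world axes, zero at the start; "moment": the same for the moment, N m; "opening": finger opening in m.
Only numpy, scipy, OpenCV 4.12 (cv2) and the standard library are available. Lean on these libraries where they do the work, as an engineer would, in place of code of your own. Each camera call takes 0.05 s, during which the arm holds its last target.

## Working session

There is one attempt and no reset: what is moved stays moved. The work goes in short steps, Python scripts to look and compute and a tool call to move; the robot and the scene stay as the last step left them, time stands still between calls to the robot, and variables do not carry over. Pictures are saved under pics/ and viewed, and the job is handed in when it is done.

Besides the shell and the picture viewer there is one more tool, called after "Call:" as name(argument=value, ...), one argument or row to a line, values as JSON. arm_command: Moves the arm, as the interface text tells. Its arguments: {"type":"object","properties":{"targets":{"type":"array"},"force":{"type":"number"}},"required":["targets"]}

```bash
mkdir -p pics; python3 - <<'E'
from workcell import *
import cv2
s=state(); print({k:(np.round(v,3).tolist() if hasattr(v,'__len__') else v) for k,v in s.items()} if (np:=__import__('numpy')) else 0)
for n in ["scene","side","wrist"]:
    p=camera_params(n); print(n,p["vertical_fov"],p["cx"],p["cy"],np.round(p["extrinsics"],3).tolist())
    cv2.imwrite(f"pics/{n}0.png",get_image(n))
print(grip_point_offset)
E
```

```text
{'time_s': 0.0, 'joints': [1.606, 0.359, 0.011, -0.0, -1.224, -0.288], 'qvel': [0.0, 0.001, 0.0, -0.001, 0.001, -0.001], 'joint_efforts': [-0.001, -58.331, 29.342, 6.937, -0.006, -0.0], 'ee_pos': [0.169, 0.653, 0.23], 'tcp_rot': [0.001, 0.992, -0.126, -0.0], 'contact_force': [-0.105, 0.275, 0.331], 'moment': [-0.02, -0.005, -0.006], 'opening': 0.08543352876786402}
scene 44.562979598040435 255.7915545381879 182.45225248097816 [[0.962, -0.274, -0.011, -0.484], [-0.244, -0.836, -0.491, 0.166], [0.126, 0.475, -0.871, 0.846], [0.0, 0.0, 0.0, 1.0]]
side 51.049742734498054 258.1602329902828 193.7591632829154 [[-0.971, -0.24, 0.007, 0.483], [-0.129, 0.5, -0.856, 0.134], [0.202, -0.832, -0.516, 0.751], [0.0, 0.0, 0.0, 1.0]]
wrist 65.16277261376537 250.67815608803403 187.41729039762777 [[-0.25, -0.968, 0.002, 0.674], [-0.924, 0.24, 0.297, -0.038], [-0.288, 0.073, -0.955, 0.379], [0.0, 0.0, 0.0, 1.0]]
0.0187
```

View pics/scene0.png

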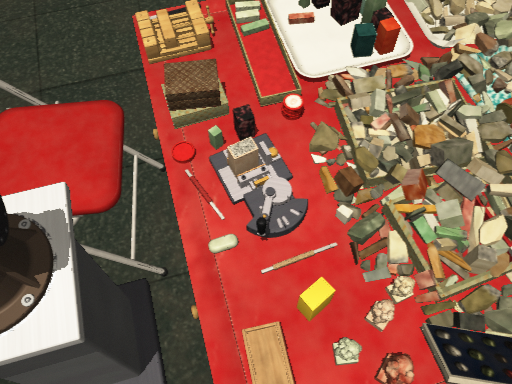

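View pics/side0.png

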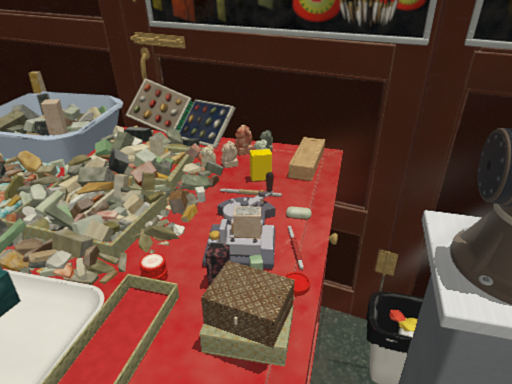

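View pics/wrist0.png

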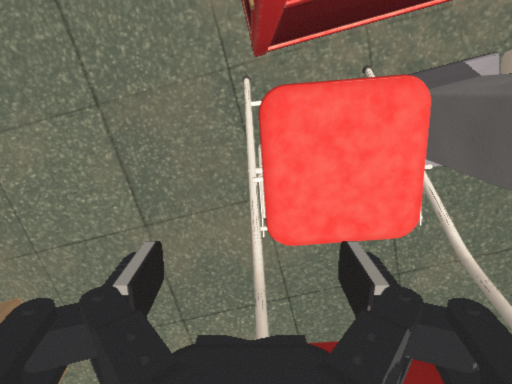

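Scene: vice at about (255,185), with the stone top near (244,152), lever grip near (264,222), stop plate near (272,154). The yellow decoy is at (317,297). I'll zoom in.

```bash
cat > h.py <<'E'
import numpy as np, cv2
from workcell import *
def K(n):
    p=camera_params(n); f=192/np.tan(np.radians(p["vertical_fov"]/2)); return f,p["cx"],p["cy"],np.array(p["extrinsics"])
def ray(n,u,v,P=None):
    f,cx,cy,E=P or K(n); R=E[:3,:3]; t=E[:3,3]
    return -R.T@t, R.T@np.array([(u-cx)/f,(v-cy)/f,1])
def onz(n,u,v,z,P=None):
    c,d=ray(n,u,v,P); return c+d*(z-c[2])/d[2]
def proj(n,X,P=None):
    f,cx,cy,E=P or K(n); q=E[:3,:3]@np.asarray(X)+E[:3,3]; return np.array([f*q[0]/q[2]+cx,f*q[1]/q[2]+cy])
def two(n1,p1,n2,p2):
    c1,d1=ray(n1,*p1); c2,d2=ray(n2,*p2)
    A=np.stack([d1,-d2],1); s=np.linalg.lstsq(A,c2-c1,rcond=None)[0]
    a=c1+d1*s[0]; b=c2+d2*s[1]; return (a+b)/2, np.linalg.norm(a-b)
def crop(img,x0,y0,x1,y1,k,name):
    c=cv2.resize(img[y0:y1,x0:x1],None,fx=k,fy=k,interpolation=cv2.INTER_CUBIC)
    for x in range((x0+9)//10*10,x1,10): cv2.putText(c,str(x),((x-x0)*k,9),0,.3,(255,255,0),1); cv2.line(c,((x-x0)*k,10),((x-x0)*k,14),(255,255,0),1)
    for y in range((y0+9)//10*10,y1,10): cv2.putText(c,str(y),(0,(y-y0)*k),0,.3,(255,255,0),1)
    cv2.imwrite(name,c)
E
python3 - <<'E'
from h import *
crop(cv2.imread("pics/scene0.png"),200,125,320,245,5,"pics/scene0c.png")
crop(cv2.imread("pics/side0.png"),190,165,320,295,4,"pics/side0c.png")
E
```

```text
(no output)
```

View pics/scene0c.png

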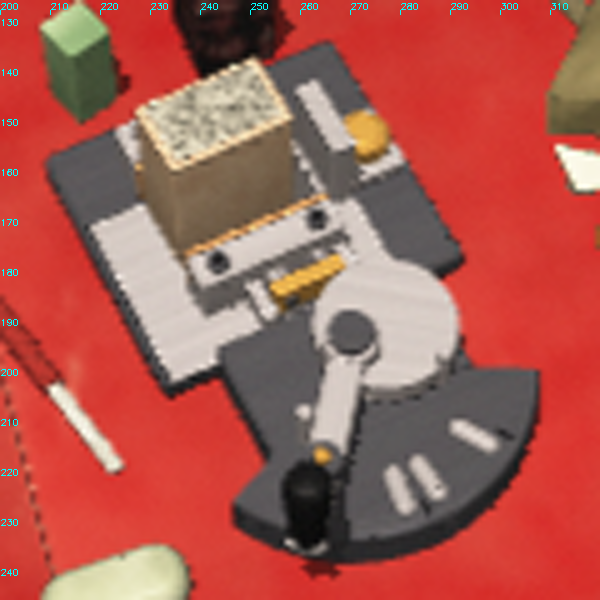

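View pics/side0c.png

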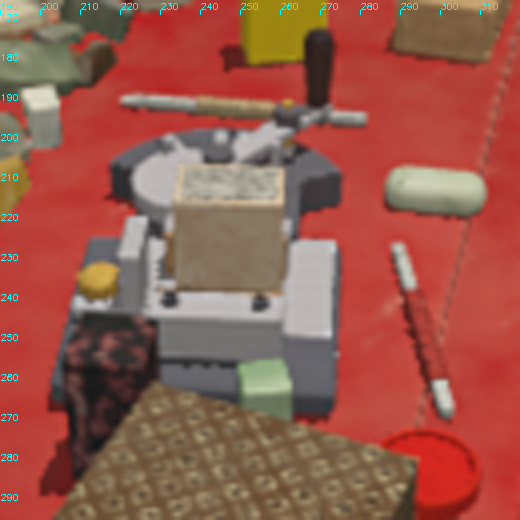

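```bash
python3 - <<'E'
from h import *
P=K("scene")
def sh(name,pts,z):
    q=[onz("scene",u,v,z,P)[:2]*1000 for u,v in pts]
    print(name,[np.round(a,1).tolist() for a in q],"lens",[round(float(np.linalg.norm(q[i]-q[i-1])),1) for i in range(len(q))])
    return q
q=sh("stone",[(227,147.5),(250.5,137),(258.5,149),(235,159)],.09)
sh("cork",[(237,176),(265,164)],.044)
sh("stop",[(260,142),(270,156)],.058)
sh("bed",[(209.5,157),(265.5,134),(292.5,177),(234,200)],.018)
sh("pivot",[(270,191)],.05)
sh("griptop",[(261.5,218.5)],.093)
for n,a in dict(pinkSide=((232,207),(260,206),(260,216.5),(233,215.5)) ).items():
    print([np.round(onz("side",u,v,.09)[:2]*1000,1).tolist() for u,v in ((234.5,206.5),(260.5,207),(261,215.5),(233,214.5))])
print("grip two",two("scene",(261.5,219),"side",(269,174)))
print("stone mids two",two("scene",(242.7,148),"side",(247.3,211)))
E
```

```text
stone [[473.0, 84.8], [521.1, 95.3], [528.0, 65.2], [480.8, 56.3]] lens [29.6, 49.2, 30.9, 48.0]
cork [[480.0, 47.0], [538.7, 57.8]] lens [59.6, 59.6]
stop [[541.1, 100.4], [550.4, 64.1]] lens [37.6, 37.6]
bed [[440.9, 120.3], [565.0, 142.7], [586.6, 29.3], [463.7, 12.4]] lens [110.4, 126.1, 115.4, 124.1]
pivot [[529.8, -4.6]] lens [0.0]
griptop [[493.4, -73.2]] lens [0.0]
[[526.1, 70.3], [478.5, 59.8], [471.0, 87.0], [521.0, 96.6]]
grip two (array([ 0.49268234, -0.07266471,  0.08934739]), np.float64(0.0018978122674148622))
stone mids two (array([0.50020662, 0.07645205, 0.088334  ]), np.float64(0.0012791575506273317))
```

Vice measured at roughly (514, 76) mm with yaw about 0.18. The stone centre is about (500, 76), some 16 mm short of home. The lever is near 0. I'll shut the fingers and move over for a wrist look.

Call:
arm_command(
  targets=[
    {"fingers":0,"x":2.5,"y":-5.4,"z":0,"turn":2.5},
    {"fingers":0,"x":2.5,"y":-5.4,"z":0,"turn":2.5},
    {"fingers":0,"x":2.5,"y":-5.4,"z":0,"turn":2.5},
    {"fingers":0,"x":2.5,"y":-5.4,"z":0,"turn":2.5},
    {"fingers":0,"x":2.5,"y":-5.4,"z":0,"turn":2.5},
  ],
  force=20,
)

```text
time_s: 0.78
ee_pos: [0.2943, 0.3816, 0.2313]
tcp_rot: [-0.0, 1.0, -0.016, 0.0]
contact_force: [0.8, 1.0, 0.7]
opening: -0.0
```

Call:
arm_command(
  targets=[
    {"fingers":0,"x":2.5,"y":-5.4,"z":0,"turn":2.5},
    {"fingers":0,"x":2.5,"y":-5.4,"z":0,"turn":2.5},
    {"fingers":0,"x":2.5,"y":-5.4,"z":0,"turn":2.5},
    {"fingers":0,"x":2.5,"y":-5.4,"z":0,"turn":2.5},
    {"fingers":0,"x":2.5,"y":-5.4,"z":0,"turn":2.5},
  ],
)

```text
time_s: 1.4
ee_pos: [0.4192, 0.1117, 0.2316]
tcp_rot: [-0.0, 0.996, 0.093, 0.0]
contact_force: [1.1, 0.6, 1.0]
opening: 0.0006
```

Call:
arm_command(
  targets=[
    {"fingers":0,"x":0,"y":0,"z":0,"turn":0},
    {"fingers":0,"x":0,"y":0,"z":0,"turn":0},
  ],
)

```text
time_s: 1.65
ee_pos: [0.4188, 0.1132, 0.2312]
tcp_rot: [-0.0, 0.996, 0.091, -0.0]
contact_force: [-0.5, -0.4, -0.3]
opening: -0.0001
```

```bash
python3 - <<'E'
from h import *
s=state(); print(s["time_s"],np.round(s["ee_pos"],4),np.round(s["tcp_rot"],3),s["opening"],np.round(s["contact_force"],1),np.round(s["joints"],2))
P=K("wrist"); cv2.imwrite("pics/wrist1.png",get_image("wrist")); np.save("w1.npy",P[3]); print(P[:3])
E
```

```text
1.65 [0.4188 0.1132 0.2312] [-0.     0.996  0.091 -0.   ] -0.00012165672769031113 [-0.5 -0.4 -0.3] [ 0.72 -0.05 -0.49 -0.   -1.14  1.03]
(np.float64(300.43702540482184), 250.67815608803403, 187.41729039762777)
```

View pics/wrist1.png

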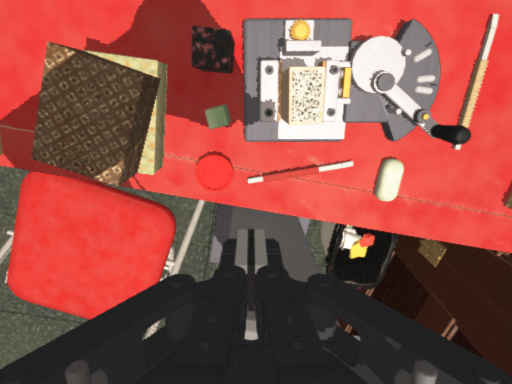

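Wrist view: the vice bed spans (245..350, 18..140), the stone top (288..327, 67..125) sits about centrally between the jaws, and the stop is at (300,45). The grip top is at about (460,134) and the tin at (214,171). I'll zoom in.

```bash
python3 - <<'E'
from h import *
im=cv2.imread("pics/wrist1.png")
crop(im,235,10,365,150,4,"pics/wrist1c.png"); crop(im,335,20,475,150,4,"pics/wrist1d.png")
E
```

```text
(no output)
```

View pics/wrist1c.png

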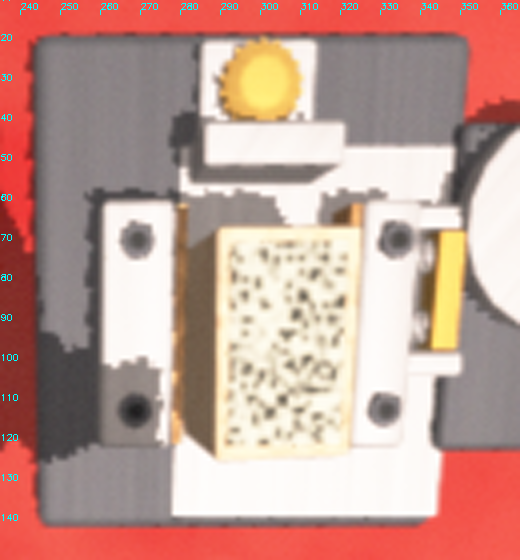

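View pics/wrist1d.png

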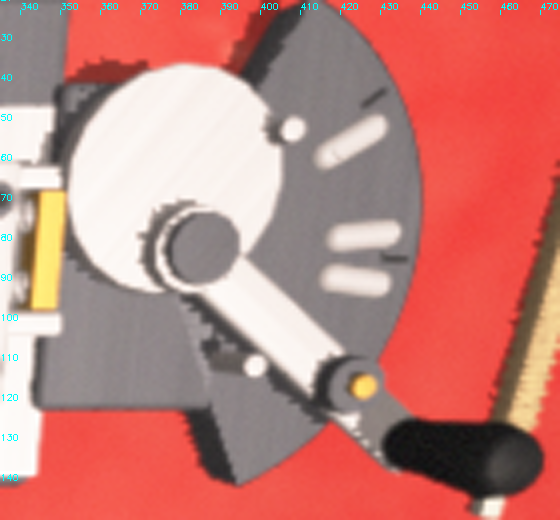

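```bash
python3 - <<'E'
from h import *
f,cx,cy,_=K("wrist"); P=(f,cx,cy,np.load("w1.npy"))
def sh(name,pts,z):
    q=[onz("wrist",u,v,z,P)[:2]*1000 for u,v in pts]
    print(name,[np.round(a,1).tolist() for a in q],"ang",[round(float(np.arctan2(*(q[i]-q[i-1])[::-1])),3) for i in range(len(q))],"len",[round(float(np.linalg.norm(q[i]-q[i-1])),1) for i in range(len(q))]); return q
st=sh("stonetop",[(289,66.5),(324,67),(321,122.5),(289,125)],.09)
fj=sh("fixed",[(260,60.5),(277,60),(276.5,121),(260,121)],.044)
mj=sh("mov",[(325,60.5),(339,61.5),(334.5,121),(322,121)],.044)
sp=sh("stoptop front",[(284.5,52),(319.5,51)],.058)
bd=sh("bed",[(244,20),(350,20),(344,140),(245,140)],.018)
sh("pivot",[(385.5,83)],.05); sh("griptop",[(461.5,134)],.093); sh("gripbase",[(430,131)],.05)
sh("tan",[(494,15),(457,148)],.005);sh("tin",[(214,171)],.012);sh("red",[(249,181),(353,163)],.005)
print(two("scene",(261.5,219),"side",(269,174)))
E
```

```text
stonetop [[522.9, 97.6], [528.0, 67.3], [481.2, 58.0], [473.7, 86.6]] ang [0.219, -1.403, -2.946, 1.829] len [50.5, 30.7, 47.7, 29.6]
fixed [[527.8, 123.0], [531.3, 106.2], [472.0, 94.2], [468.8, 111.6]] ang [0.191, -1.362, -2.943, 1.752] len [60.1, 17.2, 60.5, 17.7]
mov [[539.6, 58.2], [541.3, 44.0], [483.2, 33.0], [480.8, 46.2]] ang [0.202, -1.455, -2.954, 1.752] len [60.1, 14.3, 59.1, 13.4]
stoptop front [[538.0, 101.4], [545.0, 68.5]] ang [1.778, -1.363] len [33.6, 33.6]
bed [[566.1, 146.8], [586.3, 36.9], [463.1, 8.9], [442.0, 123.7]] ang [0.184, -1.389, -2.918, 1.752] len [126.3, 111.7, 126.4, 116.7]
pivot [[529.4, -6.3]] ang [0.0] len [0.0]
griptop [[494.7, -71.6]] ang [0.0] len [0.0]
gripbase [[491.6, -67.9]] ang [0.0] len [0.0]
tan [[622.6, -119.1], [477.5, -135.1]] ang [0.11, -3.032] len [146.0, 146.0]
tin [[396.5, 154.7]] ang [0.0] len [0.0]
red [[389.7, 109.4], [436.2, -14.3]] ang [1.93, -1.211] len [132.2, 132.2]
(array([ 0.49268234, -0.07266471,  0.08934739]), np.float64(0.0018978122674148622))
```

Call:
arm_command(
  targets=[
    {"fingers":0,"x":3.0,"y":-4.6,"z":0,"turn":0.4},
    {"fingers":0,"x":0,"y":0,"z":-5,"turn":0},
    {"fingers":0,"x":0,"y":0,"z":-5,"turn":0},
    {"fingers":0,"x":0,"y":0,"z":-5,"turn":0},
    {"fingers":0,"x":0,"y":0,"z":-1.5,"turn":0},
  ],
)

```text
time_s: 2.33
ee_pos: [0.4468, 0.0681, 0.0635]
tcp_rot: [0.001, 0.995, 0.096, -0.002]
contact_force: [-0.4, -0.3, 0.5]
opening: -0.0001
```

Call:
arm_command(
  targets=[
    {"fingers":0,"x":0,"y":0,"z":-1.4,"turn":0},
    {"fingers":0,"x":0,"y":0,"z":0,"turn":0},
    {"fingers":0,"x":0,"y":0,"z":0,"turn":0},
  ],
)

```text
time_s: 2.7
ee_pos: [0.4491, 0.0686, 0.0528]
tcp_rot: [-0.0, 0.995, 0.096, 0.0]
contact_force: [-0.1, 0.6, 0.2]
opening: -0.0001
```

```bash
python3 - <<'E'
from h import *
s=state(); print(s["time_s"],np.round(s["ee_pos"],4),np.round(s["tcp_rot"],4),np.round(s["contact_force"],1))
a=get_image("scene");crop(a,200,80,320,200,5,"pics/scene2c.png")
b=get_image("side");crop(b,190,165,320,295,4,"pics/side2c.png")
P=K("wrist");np.save("w2.npy",P[3]);cv2.imwrite("pics/wrist2.png",get_image("wrist"))
E
```

```text
2.7 [0.4491 0.0686 0.0528] [-1.000e-04  9.954e-01  9.600e-02  3.000e-04] [-0.1  0.6  0.2]
```

View pics/scene2c.png

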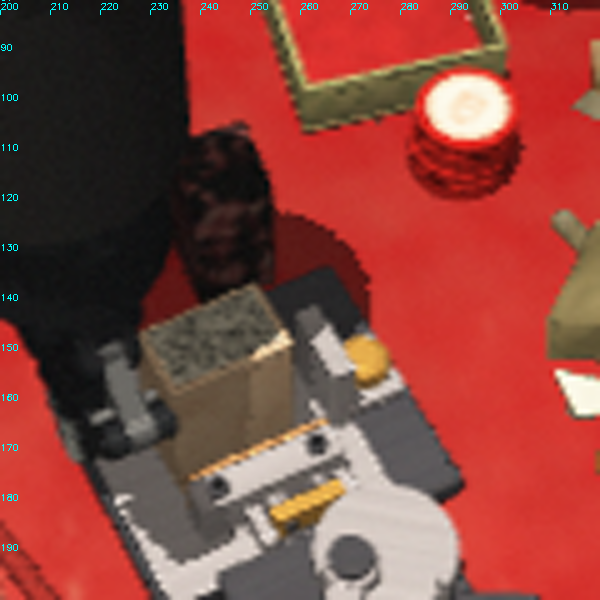

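View pics/side2c.png

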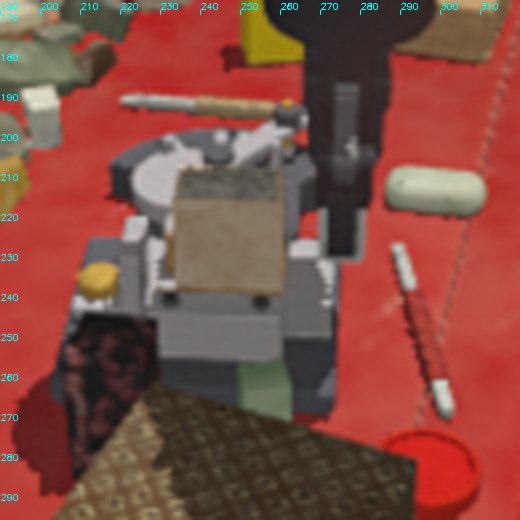

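View pics/wrist2.png

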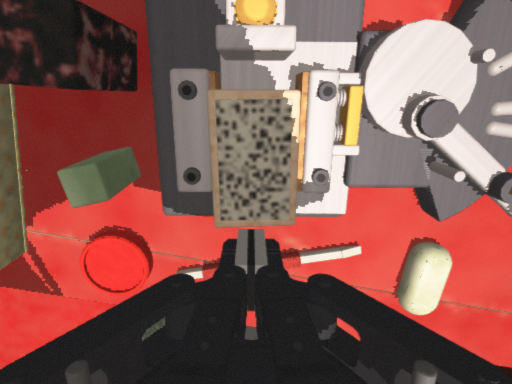

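Fingertip is lined up with the stone's near face, and the stone is square in the wrist view at (211..297, 90..225). Starting the push in 4 mm rows.

Call:
arm_command(
  targets=[
    {"fingers":0,"x":0.4,"y":0,"z":0,"turn":0},
    {"fingers":0,"x":0.4,"y":0.05,"z":0,"turn":0},
    {"fingers":0,"x":0.4,"y":0.08,"z":0,"turn":0},
    {"fingers":0,"x":0.3,"y":0.06,"z":0,"turn":0},
    {"fingers":0,"x":0.3,"y":0.06,"z":0,"turn":0},
  ],
)

```text
time_s: 3.48
ee_pos: [0.4667, 0.0699, 0.0522]
tcp_rot: [0.0, 0.995, 0.095, -0.0]
contact_force: [-1.7, 0.4, 0.9]
opening: 0.0001
```

```bash
python3 - <<'E'
from h import *
s=state(); print(s["time_s"],np.round(s["ee_pos"],4),np.round(s["contact_force"],1))
cv2.imwrite("pics/wrist3.png",get_image("wrist"))
E
```

```text
3.475 [0.4667 0.0699 0.0522] [-1.7  0.4  0.9]
```

View pics/wrist3.png

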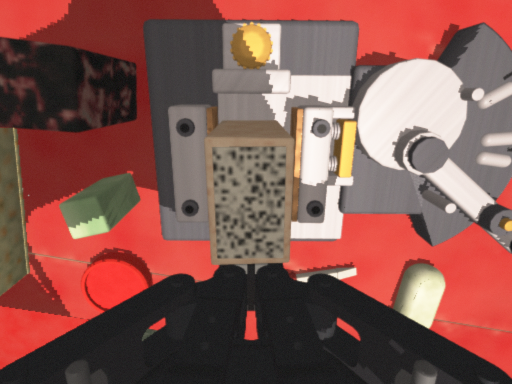

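In contact at 1–2 N; about 15 mm to go.

Call:
arm_command(
  targets=[
    {"fingers":0,"x":0.2,"y":0.04,"z":0,"turn":0},
    {"fingers":0,"x":0.2,"y":0.04,"z":0,"turn":0},
    {"fingers":0,"x":0.2,"y":0.04,"z":0,"turn":0},
    {"fingers":0,"x":0.2,"y":0.04,"z":0,"turn":0},
    {"fingers":0,"x":0.2,"y":0.04,"z":0,"turn":0},
  ],
)

```text
time_s: 4.15
ee_pos: [0.4769, 0.072, 0.0523]
tcp_rot: [0.0, 0.995, 0.095, -0.0]
contact_force: [-0.5, -0.2, 0.8]
opening: -0.0004
```

```bash
python3 - <<'E'
from h import *
s=state(); print(s["time_s"],np.round(s["ee_pos"],4),np.round(s["contact_force"],1))
cv2.imwrite("pics/wrist4.png",get_image("wrist"))
crop(get_image("scene"),200,80,320,200,5,"pics/scene4c.png")
E
```

```text
4.15 [0.4769 0.072  0.0523] [-0.5 -0.2  0.8]
```

View pics/wrist4.png

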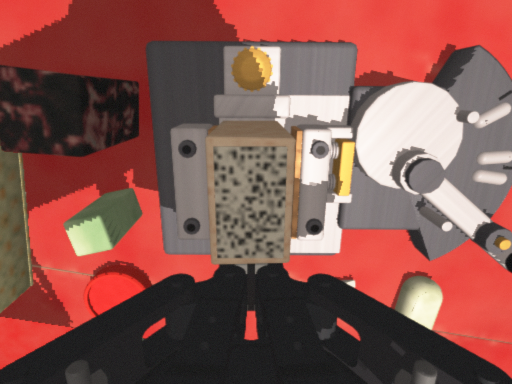

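View pics/scene4c.png

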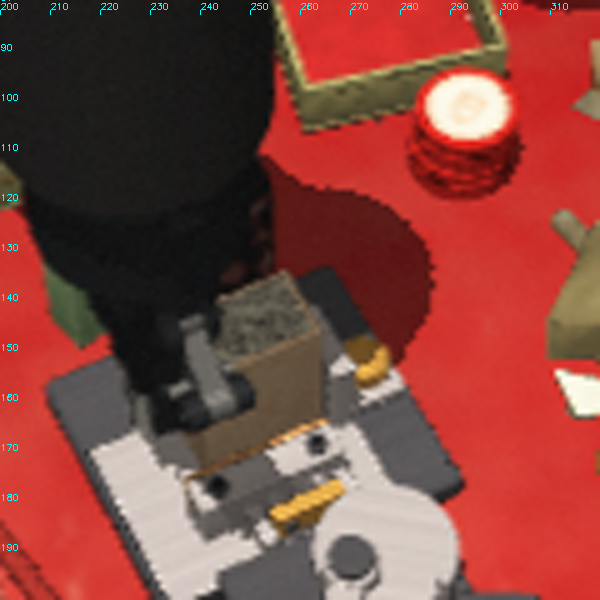

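The stone slid upright by 10 mm and stays square (top 211..290, 145..262). About 5 mm left, so smaller steps now.

Call:
arm_command(
  targets=[
    {"fingers":0,"x":0.1,"y":0.02,"z":0,"turn":0},
    {"fingers":0,"x":0.1,"y":0.02,"z":0,"turn":0},
    {"fingers":0,"x":0.1,"y":0.02,"z":0,"turn":0},
    {"fingers":0,"x":0,"y":0,"z":0,"turn":0},
  ],
)

```text
time_s: 4.75
ee_pos: [0.48, 0.0727, 0.0524]
tcp_rot: [-0.0, 0.995, 0.095, 0.0]
contact_force: [-0.6, 0.3, 0.6]
opening: -0.0002
```

Call:
arm_command(
  targets=[
    {"fingers":0,"x":0.1,"y":0.02,"z":0,"turn":0},
    {"fingers":0,"x":0,"y":0,"z":0,"turn":0},
  ],
)

```text
time_s: 5.0
ee_pos: [0.4806, 0.0727, 0.0522]
tcp_rot: [0.0, 0.995, 0.095, -0.0]
contact_force: [-2.8, -0.3, 1.5]
opening: 0.0002
```

Call:
arm_command(
  targets=[
    {"fingers":0,"x":0.1,"y":0.02,"z":0,"turn":0},
    {"fingers":0,"x":0,"y":0,"z":0,"turn":0},
  ],
)

```text
time_s: 5.25
ee_pos: [0.4806, 0.0726, 0.052]
tcp_rot: [0.0, 0.995, 0.095, -0.001]
contact_force: [-5.6, 0.5, 3.9]
opening: 0.0
```

Force rises to 5.6 N with the TCP stalled at x=0.4806, which is the predicted home position. Checking with the cameras.

```bash
python3 - <<'E'
from h import *
P=K("wrist");np.save("w5.npy",P[3]);im=get_image("wrist");cv2.imwrite("pics/wrist5.png",im)
crop(im,150,40,370,270,3,"pics/wrist5c.png")
crop(get_image("side"),190,165,320,295,4,"pics/side5c.png")
E
```

```text
(no output)
```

View pics/wrist5c.png

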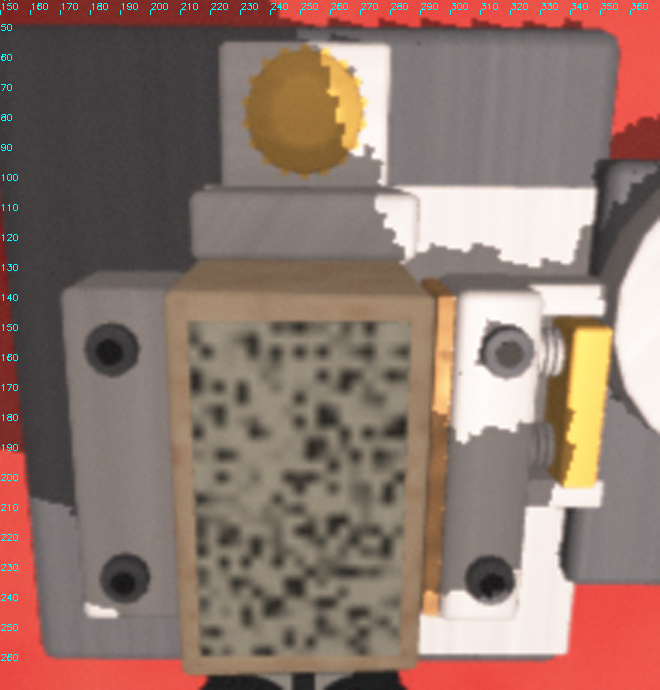

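View pics/side5c.png

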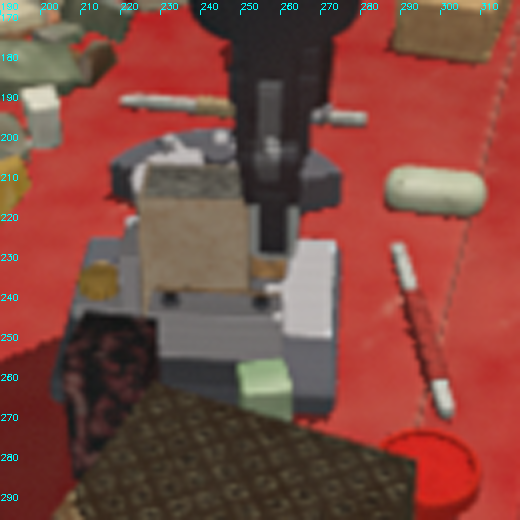

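The stone sits flush and square against the stop (rear edge at v≈128 along the plate front) and upright in the side view. I'll back off and go round behind the lever grip.

Call:
arm_command(
  targets=[
    {"fingers":0,"x":-0.5,"y":-0.1,"z":0,"turn":0},
    {"fingers":0,"x":-1.2,"y":-0.2,"z":0,"turn":0},
    {"fingers":0,"x":-1.5,"y":-0.3,"z":0,"turn":0},
    {"fingers":0,"x":0,"y":-2.5,"z":1.3,"turn":-9},
    {"fingers":0,"x":0,"y":-4,"z":0,"turn":-10},
  ],
)

```text
time_s: 5.98
ee_pos: [0.4498, 0.0022, 0.0663]
tcp_rot: [-0.0, 0.997, -0.072, 0.001]
contact_force: [0.8, -0.5, -0.0]
opening: -0.0001
```

Call:
arm_command(
  targets=[
    {"fingers":0,"x":0.5,"y":-4,"z":0,"turn":-10},
    {"fingers":0,"x":0.5,"y":-2,"z":0,"turn":-10},
    {"fingers":0,"x":0,"y":0,"z":0,"turn":0},
    {"fingers":0,"x":0,"y":0,"z":0,"turn":0},
  ],
)

```text
time_s: 6.48
ee_pos: [0.4593, -0.0577, 0.0654]
tcp_rot: [-0.0, 0.97, -0.241, 0.0]
contact_force: [0.1, -0.4, -1.0]
opening: -0.0004
```

```bash
python3 - <<'E'
from h import *
s=state(); print(s["time_s"],np.round(s["ee_pos"],4),np.round(s["tcp_rot"],4),np.round(s["contact_force"],1),np.round(s["joints"],2))
im=get_image("scene");cv2.imwrite("pics/scene6.png",im);crop(im,200,125,320,245,5,"pics/scene6c.png")
cv2.imwrite("pics/wrist6.png",get_image("wrist"))
E
```

```text
6.475 [ 0.4593 -0.0577  0.0654] [-1.000e-04  9.704e-01 -2.415e-01  1.000e-04] [ 0.1 -0.4 -1. ] [ 0.3   0.2  -0.66 -0.   -0.71  0.78]
```

View pics/scene6c.png

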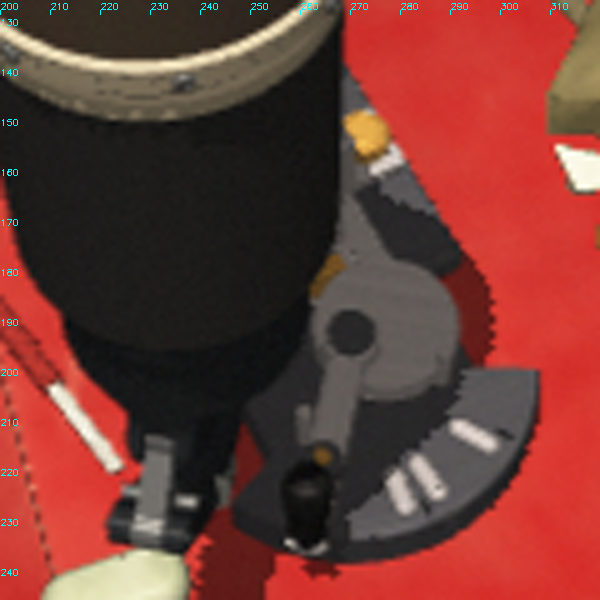

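View pics/wrist6.png

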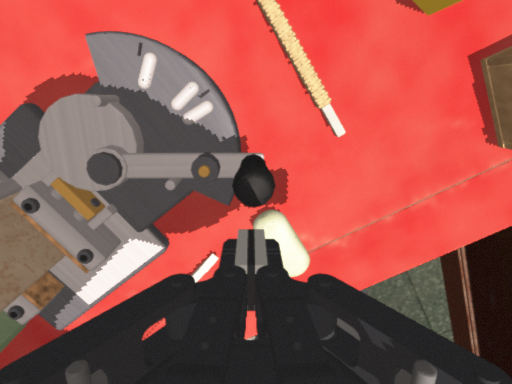

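The tip is lined up with the grip: in the wrist view the grip is at (253,180), straight ahead of the fingers at u≈251. Working out the arc steps.

```bash
python3 - <<'E'
import numpy as np
piv=np.array([530.,-3.8]);p0=-2.06
def T(th,d=20): 
    p=p0+th; return piv+80*np.array([np.cos(p),np.sin(p)])-d*np.array([-np.sin(p),np.cos(p)])
prev=np.array([459.3,-57.7])
for i in range(0,22):
    a=T(np.radians(4*i)); print(4*i,round(np.radians(4*i),3),np.round(a,1),np.round((a-prev)/10,2)); prev=a
E
```

```text
0 0.0 [474.8 -65. ] [ 1.55 -0.73]
4 0.07 [479.2 -68.7] [ 0.44 -0.37]
8 0.14 [483.8 -72.1] [ 0.47 -0.34]
12 0.209 [488.7 -75.2] [ 0.49 -0.31]
16 0.279 [493.8 -77.9] [ 0.51 -0.27]
20 0.349 [499.  -80.2] [ 0.53 -0.23]
24 0.419 [504.4 -82.2] [ 0.54 -0.2 ]
28 0.489 [510.  -83.8] [ 0.55 -0.16]
32 0.559 [515.6 -85. ] [ 0.56 -0.12]
36 0.628 [521.3 -85.8] [ 0.57 -0.08]
40 0.698 [527.  -86.2] [ 0.57 -0.04]
44 0.768 [532.8 -86.2] [ 0.58 -0.  ]
48 0.838 [538.5 -85.8] [0.57 0.04]
52 0.908 [544.2 -85. ] [0.57 0.08]
56 0.977 [549.9 -83.8] [0.56 0.12]
60 1.047 [555.4 -82.3] [0.55 0.16]
64 1.117 [560.8 -80.3] [0.54 0.2 ]
68 1.187 [566.1 -78. ] [0.53 0.23]
72 1.257 [571.1 -75.3] [0.51 0.27]
76 1.326 [576.  -72.2] [0.49 0.3 ]
80 1.396 [580.7 -68.8] [0.47 0.34]
84 1.466 [585.1 -65.1] [0.44 0.37]
```

Call:
arm_command(
  targets=[
    {"fingers":0,"x":0.8,"y":-0.35,"z":0,"turn":0},
    {"fingers":0,"x":0.75,"y":-0.4,"z":0,"turn":0},
    {"fingers":0,"x":0.44,"y":-0.37,"z":0,"turn":4},
    {"fingers":0,"x":0.47,"y":-0.34,"z":0,"turn":4},
    {"fingers":0,"x":0.49,"y":-0.31,"z":0,"turn":4},
  ],
)

```text
time_s: 7.2
ee_pos: [0.4896, -0.0757, 0.065]
tcp_rot: [-0.0, 0.99, -0.139, -0.0]
contact_force: [-1.3, 2.2, 0.5]
opening: 0.0002
```

```bash
python3 - <<'E'
from h import *
s=state(); print(s["time_s"],np.round(s["ee_pos"],4),np.round(s["contact_force"],1))
cv2.imwrite("pics/wrist7.png",get_image("wrist"))
E
```

```text
7.2 [ 0.4896 -0.0757  0.065 ] [-1.3  2.2  0.5]
```

View pics/wrist7.png

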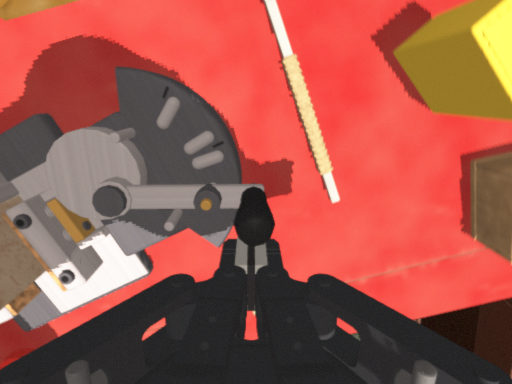

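In contact with the grip at (256,215), pushing squarely with about 2.5 N. Continuing along the arc.

Call:
arm_command(
  targets=[
    {"fingers":0,"x":0.51,"y":-0.27,"z":0,"turn":4},
    {"fingers":0,"x":0.53,"y":-0.23,"z":0,"turn":4},
    {"fingers":0,"x":0.54,"y":-0.2,"z":0,"turn":4},
    {"fingers":0,"x":0.55,"y":-0.16,"z":0,"turn":4},
    {"fingers":0,"x":0.56,"y":-0.12,"z":0,"turn":4},
  ],
)

```text
time_s: 7.88
ee_pos: [0.5131, -0.086, 0.0643]
tcp_rot: [0.0, 0.999, 0.034, -0.003]
contact_force: [-6.0, 1.0, 3.8]
opening: 0.0001
```

Call:
arm_command(
  targets=[
    {"fingers":0,"x":0.57,"y":-0.08,"z":0,"turn":4},
    {"fingers":0,"x":0.57,"y":-0.04,"z":0,"turn":4},
    {"fingers":0,"x":0,"y":0,"z":0,"turn":0},
  ],
)

```text
time_s: 8.25
ee_pos: [0.5252, -0.0874, 0.0643]
tcp_rot: [0.0, 0.995, 0.103, -0.003]
contact_force: [-5.6, -1.7, 0.9]
opening: 0.0
```

```bash
python3 - <<'E'
from h import *
s=state(); print(s["time_s"],np.round(s["ee_pos"],4),np.round(s["contact_force"],1))
cv2.imwrite("pics/wrist8.png",get_image("wrist"))
im=get_image("scene");crop(im,200,125,320,245,5,"pics/scene8c.png")
E
```

```text
8.25 [ 0.5252 -0.0874  0.0643] [-5.6 -1.7  0.9]
```

View pics/wrist8.png

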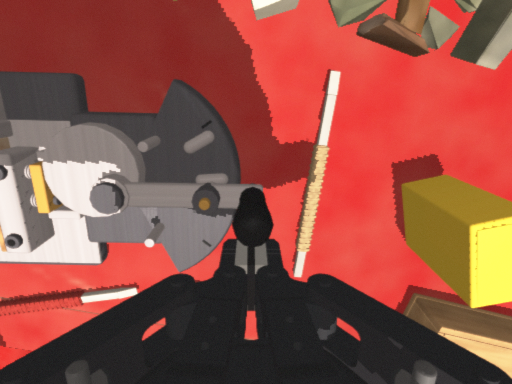

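View pics/scene8c.png

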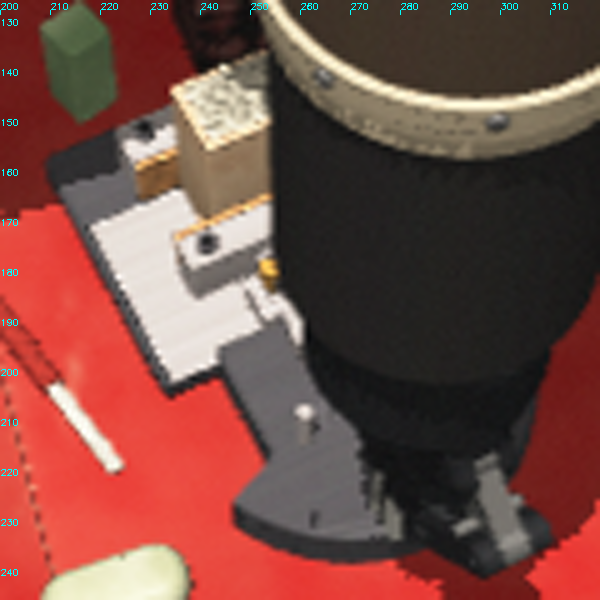

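The lever is at about 0.66, at the first click, with the tip still square on the grip and forces of 6 N. The stone stands upright between the jaws. Continuing to the second stop.

Call:
arm_command(
  targets=[
    {"fingers":0,"x":0.58,"y":0,"z":0,"turn":4},
    {"fingers":0,"x":0.57,"y":0.04,"z":0,"turn":4},
    {"fingers":0,"x":0.57,"y":0.08,"z":0,"turn":4},
    {"fingers":0,"x":0.56,"y":0.12,"z":0,"turn":4},
    {"fingers":0,"x":0.55,"y":0.16,"z":0,"turn":4},
  ],
)

```text
time_s: 8.98
ee_pos: [0.554, -0.0838, 0.0643]
tcp_rot: [-0.0, 0.961, 0.275, -0.002]
contact_force: [-3.9, -4.4, 0.5]
opening: -0.0001
```

Call:
arm_command(
  targets=[
    {"fingers":0,"x":0.54,"y":0.2,"z":0,"turn":4},
    {"fingers":0,"x":0.53,"y":0.23,"z":0,"turn":4},
    {"fingers":0,"x":0.51,"y":0.27,"z":0,"turn":4},
    {"fingers":0,"x":0,"y":0,"z":0,"turn":0},
  ],
)

```text
time_s: 9.48
ee_pos: [0.5712, -0.0762, 0.0646]
tcp_rot: [-0.0, 0.928, 0.373, -0.001]
contact_force: [-1.4, 0.7, -1.5]
opening: -0.0
```

Call:
arm_command(
  targets=[
    {"fingers":0,"x":0.25,"y":0.15,"z":0,"turn":2},
    {"fingers":0,"x":0,"y":0,"z":0,"turn":0},
  ],
)

```text
time_s: 9.72
ee_pos: [0.5737, -0.0745, 0.0647]
tcp_rot: [-0.0, 0.921, 0.39, -0.001]
contact_force: [-2.5, -4.9, -3.7]
opening: -0.0003
```

```bash
python3 - <<'E'
from h import *
s=state(); print(s["time_s"],np.round(s["ee_pos"],4),np.round(s["contact_force"],1))
cv2.imwrite("pics/wrist9.png",get_image("wrist"))
im=get_image("side");crop(im,190,165,320,295,4,"pics/side9c.png")
E
```

```text
9.725 [ 0.5737 -0.0745  0.0647] [-2.5 -4.9 -3.7]
```

View pics/wrist9.png

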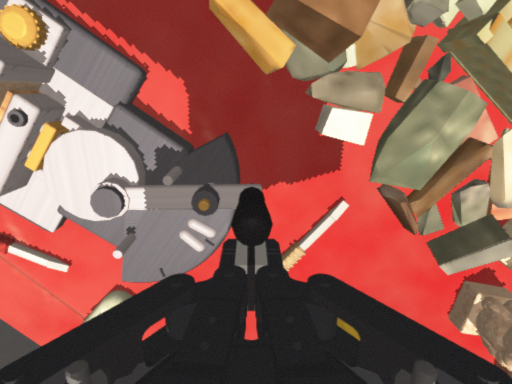

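View pics/side9c.png

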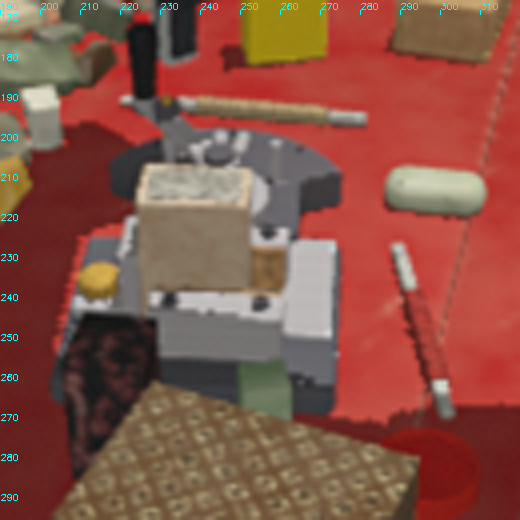

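The lever is past the last ridge: the force dropped, then rose again. A bit more to be sure it rests on the hard stop.

Call:
arm_command(
  targets=[
    {"fingers":0,"x":0.15,"y":0.13,"z":0,"turn":2},
    {"fingers":0,"x":0,"y":0,"z":0,"turn":0},
  ],
)

```text
time_s: 10.07
ee_pos: [0.5746, -0.0738, 0.0649]
tcp_rot: [0.0, 0.914, 0.406, -0.001]
contact_force: [-2.7, -8.6, -1.0]
opening: -0.0002
```

Call:
arm_command(
  targets=[
    {"fingers":0,"x":0.1,"y":0.1,"z":0,"turn":0},
    {"fingers":0,"x":0,"y":0,"z":0,"turn":0},
  ],
)

```text
time_s: 10.32
ee_pos: [0.5747, -0.0737, 0.0649]
tcp_rot: [0.0, 0.914, 0.406, -0.002]
contact_force: [-4.5, -12.1, -0.2]
opening: -0.0
```

Hard stop: the TCP stays put while force rises to 13 N. Backing off clear of the grip and lifting to inspect.

Call:
arm_command(
  targets=[
    {"fingers":0,"x":-0.6,"y":-0.6,"z":0,"turn":0},
    {"fingers":0,"x":-1.5,"y":-1.7,"z":0,"turn":0},
    {"fingers":0,"x":-1.0,"y":-1.2,"z":2,"turn":0},
    {"fingers":0,"x":-2,"y":0,"z":5,"turn":-9},
    {"fingers":0,"x":-3,"y":2,"z":5,"turn":-9},
  ],
)

```text
time_s: 10.95
ee_pos: [0.4951, -0.0877, 0.1865]
tcp_rot: [0.0, 0.967, 0.255, 0.0]
contact_force: [1.1, 1.1, 1.0]
opening: -0.0
```

Call:
arm_command(
  targets=[
    {"fingers":0,"x":-2,"y":5,"z":4,"turn":-9},
    {"fingers":0,"x":-2,"y":5,"z":0,"turn":-9},
    {"fingers":0,"x":-1,"y":4,"z":0,"turn":0},
    {"fingers":0,"x":0,"y":0,"z":0,"turn":0},
    {"fingers":0,"x":0,"y":0,"z":0,"turn":0},
  ],
)

```text
time_s: 11.58
ee_pos: [0.4477, 0.0481, 0.2229]
tcp_rot: [-0.0, 0.994, 0.107, 0.001]
contact_force: [0.5, 0.1, -0.1]
opening: 0.0
```

```bash
python3 - <<'E'
from h import *
s=state(); print(s["time_s"],np.round(s["ee_pos"],4),np.round(s["tcp_rot"],3),np.round(s["contact_force"],1))
P=K("wrist");np.save("w10.npy",P[3]);im=get_image("wrist");cv2.imwrite("pics/wrist10.png",im)
cv2.imwrite("pics/scene10.png",get_image("scene"));crop(get_image("side"),190,165,320,295,4,"pics/side10c.png")
E
```

```text
11.575 [0.4477 0.0481 0.2229] [-0.     0.994  0.107  0.001] [ 0.5  0.1 -0.1]
```

View pics/wrist10.png

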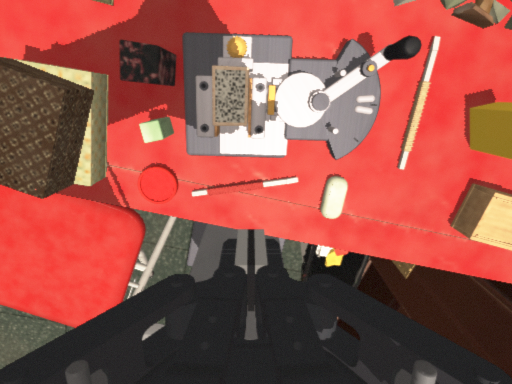

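View pics/side10c.png

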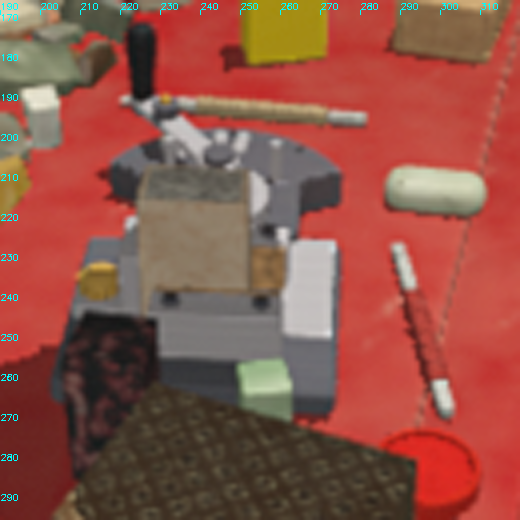

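View pics/scene10.png

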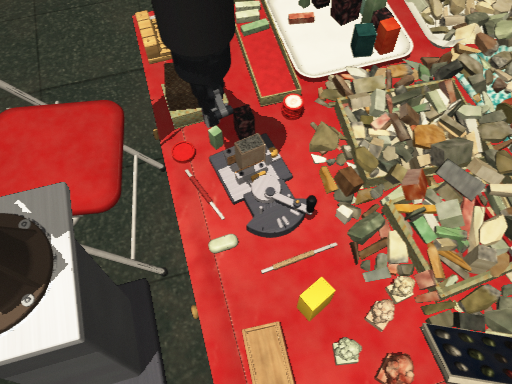

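```bash
python3 - <<'E'
from h import *
im=cv2.imread("pics/wrist10.png"); crop(im,175,25,305,165,4,"pics/wrist10c.png")
f,cx,cy,_=K("wrist"); P=(f,cx,cy,np.load("w10.npy"))
g=onz("wrist",406,46.5,.093,P)[:2]*1e3; p=onz("wrist",319.5,100.5,.05,P)[:2]*1e3; print("grip",g,"piv",p,"lever",np.arctan2(*(g-p)[::-1])-.19+2.25)
g=onz("scene",310,200,.093)[:2]*1e3; print("scene grip",g)
for n,z,q in (("red",.005,((193,193),(297,180))),("tan",.005,((436,37),(403,167))),("tin",.012,((158,183),))): print(n,[np.round(onz("wrist",*a,z,P)[:2]*1e3,1).tolist() for a in q])
E
```

```text
grip [586.53513193 -53.58758518] piv [531.31617806  -5.096703  ] lever 1.3393850532643337
scene grip [583.61021516 -62.86023114]
red [[390.9, 109.7], [435.2, -14.0]]
tan [[623.0, -120.0], [478.8, -136.9]]
tin [[397.1, 152.7]]
```

View pics/wrist10c.png

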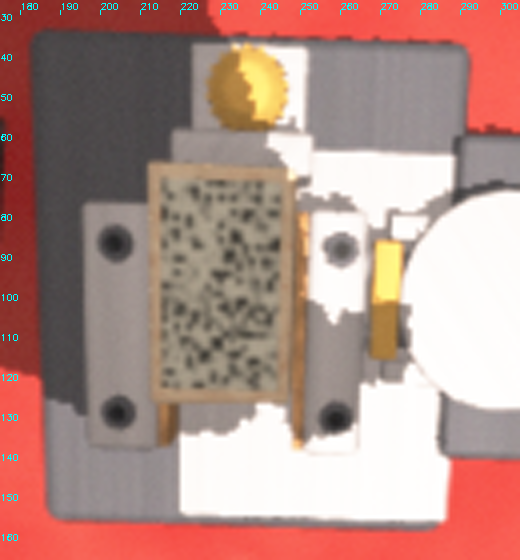

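```bash
python3 - <<'E'
from h import *
f,cx,cy,_=K("wrist"); P=(f,cx,cy,np.load("w10.npy"))
q=np.array([onz("wrist",u,v,.09,P)[:2]*1e3 for u,v in ((212,65.5),(248,66.5),(246,125.5),(213.5,125.5))])
print(q.round(1),q.mean(0)); d=(q[0]-q[3]+q[1]-q[2]); print("yaw",np.arctan2(d[1],d[0]))
s=np.array([onz("wrist",u,v,.058,P)[:2]*1e3 for u,v in ((217,66),(252,70),)]);print(s)
b=np.array([onz("wrist",u,v,.018,P)[:2]*1e3 for u,v in ((183.5,34),(291,36),(286,155.5),(187,155))]);d=(b[0]-b[3]+b[1]-b[2]);print("bed yaw",np.arctan2(d[1],d[0]),b.mean(0))
c=np.cos(.19),np.sin(.19);r=q.mean(0)-[514,79];print("stone in vice",r@c, r@[-c[1],c[0]])
E
```

```text
[[538.4 100.9]
 [544.1  70.8]
 [495.4  62.3]
 [489.2  90.8]] [516.78396006  81.19828591]
yaw 0.18831246845945657
[[540.79306106 100.50415465]
 [544.36424138  67.27456346]]
bed yaw 0.19294915080635666 [514.84776389  77.79910743]
stone in vice 3.149026413052028 1.6329504503231973
```

Stone in the vice frame is at x≈3.1 mm (home is 2.5), with yaw 0.188 against the bed's 0.193. The lever reads about 1.34 (stop is 1.32), and the gravers and tin have not moved. The robot is clear, so I'm handing in.

```bash
python3 -c "
from workcell import *
print(finish_job())"
```

```text
the job is handed in; nothing more can be done
None
```

I pushed the stone about 15 mm with the shut fingertips until it sat against the end stop, pressing with about 6 N. I then pushed the lever grip round past the clicks to the hard second stop (about 13 N there), backed off and handed in at about 12 s.

Last checks, from the camera images with the robot clear:

- **Stone position:** it measured 3.1 mm in the vice's x, against 2.5 mm for home. That 0.6 mm difference is within the calibration error.
- **Squareness:** the stone's yaw was 0.188 rad against 0.193 rad for the bed, and it looked upright in the side view.
- **Stone across the jaws:** this measured y ≈ 1.6 mm, where about 4 mm is expected with the stone against the fixed jaw. The vice origin is only known to about 2 mm, and the pictures show the jaws closed up to the stone.
- **Lever:** it read about 1.34 rad in the wrist image (stop at 1.32) and was still there after release. The scene camera put the grip about 10 mm from the wrist camera's position. I didn't resolve that, but the hard stall when pushing agrees with the stop.
- **Bystanders:** both gravers and the tin measured within about 2 mm of where they began. The pebble and the two seal blocks I judged only by eye, and they looked unmoved.

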